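# Clear the scale, then roll the carton on to be weighed

## Task

Loose cardboard chips lie on the plate of the packing scale and would spoil the weighing: with the scraper block, not with your fingers, rest its sole lightly on the plate behind them and stroke them off the open front edge into the scrap tray. How high the sprung plate floats is not known, so feel for it; pressing hard damages the scale. Only when all four chips are in the tray, push the carton along the rollers onto the plate, squarely up to the end stop so that it rests level on the plate alone; leave the scraper standing upright on the open bench and the things lying about where they are.

Things in the scene. Friction and masses are not known exactly. Their poses are not given: they have to be found in the camera images.
- station: Packing scale station, fixed: eight free rollers, then the weighing bay. Origin at bench height under the bay's centre, z up; +y runs from the bay back along the rollers (the carton goes towards -y), -x faces the robot. The parts listed as points are given in mm of this frame. Its dial head (y -105 to -233, up to z 182) only shows the load. Over 15 N from the scraper on any part damages the scale.
- bay (a point): Point of the station at x 0, y 0, z 60, above the weighing plate's centre (fixed to the frame, not to the plate). Flat steel plate: x -70 to +62, y -94 to +94. Its unloaded top floats anywhere from z 58 down to z 48 (as the scale's screw feet are set; not measured: feel for it), stays level, sinks 1 mm per 6 N and bottoms after 8 mm. Back fence along its rear: inner face x +65, top z 68.
- end_stop (a point): Middle of the end stop's face, at x 0, y -96, z 80 of the station: upright plate 100 mm wide, top at z 105, that closes the bay's far end; the carton's leading end comes to rest against it.
- tray (a point): Centre of the scrap tray's floor, at x -120, y 0, z 5 of the station. Fixed open tray in front of and below the plate, whose open front edge (x -70) overhangs it: inside x -177 to -63, y -99 to +99; front rim z 30, other rims z 33.
- rollers (a point): Middle of the roller row's top, at x 0, y 220, z 60 of the station. Rollers 22 mm thick, 108 mm wide, tops at z 60, axes along x at y 115 to 325 every 30 mm, turning freely. Guide bars along both sides, inner faces 38 mm from the centre line, y 112 to 332, tops at z 79.
- scraper: Scraper block, 160 g: white nylon sole 24 (its x) x 110 (its y) x 22 mm with sharp lower edges and steel strips on both long faces; on it an upright wooden grip rib 20 mm thick (its x), 76 mm long (its y), from 22 to 90 mm above the underside. Pinch the rib across its 20 mm, 50 to 75 mm above the underside. Origin: centre of the underside, z up. Starts standing on the bench to the left of the station.
- carton: Kraft carton, 68 (its x) x 164 (its y) x 118 mm, about 0.5 kg. Origin: centre of the underside, z up. Starts standing lengthwise on the rollers between the guide bars. When it is home its origin is 82 mm from the end stop face.
- chip_0: Loose punched-out cardboard chip, rounded oblong 30 x 18 mm, 4 mm thick, 12 g, lying on the scale plate, between x -42 and +6, y -72 and +72 mm of the station's frame. Origin: centre of the underside.
- chip_1: Loose punched-out cardboard chip, rounded oblong 26 x 22 mm, 4 mm thick, 12 g, lying on the scale plate, between x -42 and +6, y -72 and +72 mm of the station's frame. Origin: centre of the underside.
- chip_2: Loose punched-out cardboard chip, rounded oblong 34 x 16 mm, 4 mm thick, 12 g, lying on the scale plate, between x -42 and +6, y -72 and +72 mm of the station's frame. Origin: centre of the underside.
- chip_3: Loose punched-out cardboard chip, round, 24 mm across, 4 mm thick, 12 g, lying on the scale plate, between x -42 and +6, y -72 and +72 mm of the station's frame. Origin: centre of the underside.
- box_cutter: Box cutter, 168 mm long, 20 mm high, lying at the front of the bench: a bystander, to be left alone. Origin: centre of its underside.
- tape_measure: Black tape measure, 66 x 78 x 37 mm, on the left of the bench behind the scraper: a bystander, to be left alone. Origin: centre of its underside.
- glue_stick: Glue stick, 29 mm across, 96 mm tall, standing behind the station: a bystander, to be left alone. Origin: centre of its underside.

How it is judged (in metres and radians):
On the way, in this order (a step that is already met when the one before it is completed fails the run):
1. the scraper's sole rests on the scale plate with the carton still waiting on the rollers (contact force between scraper and station above 0.7 N and x of scraper in the frame of station between -0.1 and 0.064 m and y of scraper in the frame of station between -0.096 and 0.096 m and z of scraper in the frame of station below 0.062 m and y of carton in the frame of station above 0.15 m), for 0.2 s.
2. all four chips lie in the scrap tray while the carton still waits on the rollers (x of chip_0 in the frame of station between -0.182 and -0.058 m and y of chip_0 in the frame of station between -0.104 and 0.104 m and z of each of chip_0, chip_1, chip_2, chip_3 in the frame of station below 0.036 m and x of chip_1 in the frame of station between -0.182 and -0.058 m and y of chip_1 in the frame of station between -0.104 and 0.104 m and x of chip_2 in the frame of station between -0.182 and -0.058 m and y of chip_2 in the frame of station between -0.104 and 0.104 m and x of chip_3 in the frame of station between -0.182 and -0.058 m and y of chip_3 in the frame of station between -0.104 and 0.104 m and y of carton in the frame of station above 0.15 m), for 0.2 s.
3. the carton rests level on the plate, up to the end stop (y of carton in the frame of station between -0.03 and -0.003 m and x of carton in the frame of station between -0.03 and 0.03 m and z of carton in the frame of station between 0.04 and 0.0595 m and angle between carton's own z axis and vertical below 0.05 rad and angle between the y axis of carton and the y axis of station, either way round below 0.1 rad), for 0.2 s.
At the end, for the whole second after the job is handed in: All four chips lie in the scrap tray; the carton rests level (3 deg) on the plate, within 10 mm of the end stop, 30 mm of the centre line and 0.1 rad of square; the scraper stands upright on the bench off the station; carton and scraper at rest (all of step 3 and x of chip_0 in the frame of station between -0.182 and -0.058 m and y of chip_0 in the frame of station between -0.104 and 0.104 m and z of each of chip_0, chip_1, chip_2, chip_3 in the frame of station below 0.036 m and x of chip_1 in the frame of station between -0.182 and -0.058 m and y of chip_1 in the frame of station between -0.104 and 0.104 m and x of chip_2 in the frame of station between -0.182 and -0.058 m and y of chip_2 in the frame of station between -0.104 and 0.104 m and x of chip_3 in the frame of station between -0.182 and -0.058 m and y of chip_3 in the frame of station between -0.104 and 0.104 m and linear speed of each of carton, scraper below 0.02 m/s and height (world z) of scraper below 0.008 m and angle between scraper's own z axis and vertical below 0.08 rad and contact force between scraper and station below 0.2 N); the robot touches nothing.
It fails at once if the scraper presses on the station (scale plate, fence, stop) with more than 15 N (contact force between scraper and station above 15 N).
It fails at once if the fingers or arm push a chip (contact force between any of the fingers, the arm and chip_0 above 0.5 N or contact force between any of the fingers, the arm and chip_1 above 0.5 N or contact force between any of the fingers, the arm and chip_2 above 0.5 N or contact force between any of the fingers, the arm and chip_3 above 0.5 N).
It fails at once if a bystander is moved by more than 20 mm (distance of any of box_cutter, tape_measure, glue_stick from where it was at the start of the episode above 0.02 m).
It also fails if it takes over 72 s, if anything falls off the work surface, if the arm or the gripper's body presses on something with over 40 N, if the wrist force passes 120 N, or if a joint passes its speed limit or range.

## Robot

A 6-joint arm with a two-finger parallel gripper is mounted at the origin on a cart in front of the work surface, level with it; the furniture and walls round the work are solid. World frame = base frame: x ahead of the robot, y to its left, z up, the work surface at z = 0. Lengths are in mm, angles in rad, forces in N, time in s.
With the tool pointing down it reaches from about 275 to 1000 mm from the base axis. Payload 8.4 kg.
Tool frame: the origin (TCP) lies on the centre line of the jaws, within the pads' length; the fingertips stand 14 mm ahead of it and the grasp point (between the pads) lies 5 mm behind it; z points along the fingers, y is the line along which they close (so a half turn about z gives the same grasp; the last joint's range is limited). The gripper opens to 85 mm and grips with 20 to 120 N. Pads are 22 mm wide; open, the fingers measure 114 mm over their backs; the gripper's body (76 mm by 85 mm) begins 54 mm behind the grasp point. The pads swing forward as they close: fully open they stand 13 mm farther back than shut.
Start: joints at [-1.216, 0.353, 1.633, -0, 1.155, -0.002], TCP at [218.297, -585.64, 245.281] pointing down, gripper open.
Joint ranges: [-2.63, 2.63], [-0.92, 2.1], [0.06, 2.66], [-1.3, 4.44], [0, 2.69], [-3.02, 3.02]. Speed limits (rad/s): [2.22, 2.22, 2.79, 3.14, 3.14, 3.14].

## Interface

Orientations are given as [roll, pitch, yaw] about the fixed x, y, z axes, in that order (R = Rz(yaw) Ry(pitch) Rx(roll)).
In Python, from rig import r gives the robot as it stands.
- The arm moves only by the tool step_arm, never from a script. Its argument "plan" is text: rows parted by semicolons, each of 7 numbers parted by spaces: the turn, a rotation vector about the world's x, y, z in degrees, then the shift along the world's x, y, z in mm, then the closure in counts, from 0 (fully open) to 255 (shut). In form: rx ry rz x y z hand; .... A call has 1 to 8 rows; each row is the pose to reach, as a shift and turn from the pose commanded when the call began; what a row does not reach only later rows make up. A row lasts 1/10 s, in which the tool goes at most 50 mm and 8.59 degrees, less where a joint would pass 70% of its speed; a pose out of reach is approached as far as the arm can. A call with a gripper value outside its range is refused whole. The fingers move at their own pace and stop on an object; "force" is the grip in N (left out, the last holds). Time passes only in rows, so rows that repeat a pose let the fingers close. It gives the time, the measured TCP pose, the force, the opening and the grip force at its end, in the units of the state.
- r.sense(): the state, without advancing time (a new reading comes with each control period).
- r.grab_frame(name): name is "scene" or "top" or "wrist"; returns (picture, depth): 420x560x3 uint8, red, green, blue; 420x560 float32, mm along the optical axis (not along the pixel's ray), 0 where there is no reading.
- r.get_calibration(name): a dict with "K" (3x3 intrinsics, pixels), "world_from_camera" (4x4, takes a point from camera to world coordinates). Camera axes: x right, y down, z forward; pixel columns grow to the right and rows downward; lengths in mm; the calibration is good to about 2 mm. A picture is of the moment at which its call begins: read the wrist's pose just before it. get_calibration takes no time and is no camera call; for the wrist camera it gives the pose at the moment of the call.
- r.sign_off(): hands the job in; it is judged then, once.
The state is a dict: "clock": time; "qpos": joint angles; "qvel": joint speeds; "joint_efforts": joint torques, N m; "eef_pos": TCP position; "tcp_rot": TCP orientation; "contact_force": force on the tool from outside, world axes, zero at the start; "wrist_torque": the same for the moment, N m; "opening": opening from 0.0 (shut) to 1.0 (fully open); "grasp_force": force on a finger pad.
Only numpy, scipy, OpenCV 4.12 (cv2) and the standard library are available. Lean on these libraries where they do the work, as an engineer would, in place of code of your own. Each camera call takes 0.05 s, during which the arm holds its last target. There are 200 camera calls.

## Working session

There is one attempt and no reset: what is moved stays moved. The work goes in short steps, Python scripts to look and compute and a tool call to move; the robot and the scene stay as the last step left them, time stands still between calls to the robot, and variables do not carry over. Pictures are saved under pics/ and viewed, at most 10 in all, crops included, and the job is handed in when it is done.

Besides the shell and the picture viewer there is one more tool, called after ">>>" in YAML: its name, and indented under it one key for each argument. step_arm: Moves the arm, as the interface text tells. Its arguments: {"type":"object","properties":{"plan":{"type":"string"},"force":{"type":"number"}},"required":["plan"]}

```bash
mkdir -p pics; ls; cat > h.py <<'E'
import numpy as np, cv2
from rig import r
def grab(n,tag):
    c=r.get_calibration(n); p,d=r.grab_frame(n)
    cv2.imwrite(f'pics/{tag}.png',p[:,:,::-1]); np.savez(f'pics/{tag}.npz',p=p,d=d,K=c['K'],T=c['world_from_camera']); return p,d,c
def pts(d,K,T):
    v,u=np.mgrid[:d.shape[0],:d.shape[1]]
    P=np.stack([(u-K[0,2])/K[0,0]*d,(v-K[1,2])/K[1,1]*d,d],-1)
    return P@T[:3,:3].T+T[:3,3]
def load(tag):
    z=np.load(f'pics/{tag}.npz'); return z['p'],z['d'],z['K'],z['T'],pts(z['d'],z['K'],z['T'])
def ray(u,v,z,K,T):
    q=T[:3,:3]@np.array([(u-K[0,2])/K[0,0],(v-K[1,2])/K[1,1],1]); o=T[:3,3]; return o+q*(z-o[2])/q[2]
E
python3 - <<'E'
from h import *
s=r.sense(); print(s)
for n in('top','scene'):
    p,d,c=grab(n,n+'0'); print(n,np.array(c['world_from_camera']).round(3).tolist(),np.array(c['K']).tolist(),(d>0).mean())
E
```

```text
pics
{'clock': 0.0, 'qpos': array([-1.21640873e+00,  3.53655027e-01,  1.63417675e+00,  1.73958666e-05,
        1.15520791e+00, -2.40214690e-03]), 'qvel': array([-0.00124123, -0.00015451, -0.00126726, -0.00133634,  0.00021081,
        0.00085539]), 'joint_efforts': array([ 3.00652493e-03, -6.05248833e+01, -3.42064977e+01,  9.76349838e-05,
        9.47398221e-03, -9.20619868e-06]), 'eef_pos': array([ 218.12799396, -585.18356991,  244.53914418]), 'tcp_rot': array([-3.14014566e+00, -1.93808708e-05,  3.56782695e-01]), 'contact_force': array([-0.62625471,  0.93609043, -0.13260512]), 'wrist_torque': array([-0.00226695, -0.00697984,  0.00638322]), 'grasp_force': 0.0, 'opening': 0.9977924935841317}
top [[-0.012, -0.992, 0.125, 360.595], [-1.0, 0.013, 0.01, 44.601], [-0.012, -0.125, -0.992, 1248.017], [0.0, 0.0, 0.0, 1.0]] [[469.2697850810474, 0.0, 283.6689098460123], [0.0, 469.2697850810474, 206.50912546430015], [0.0, 0.0, 1.0]] 0.9960926870748299
scene [[-0.879, -0.319, 0.354, 124.114], [-0.476, 0.574, -0.666, 787.985], [0.009, -0.755, -0.656, 778.642], [0.0, 0.0, 0.0, 1.0]] [[429.51485333619127, 0.0, 276.96962411949323], [0.0, 429.51485333619127, 208.06662342498277], [0.0, 0.0, 1.0]] 0.9962287414965987
```

View pics/top0.png

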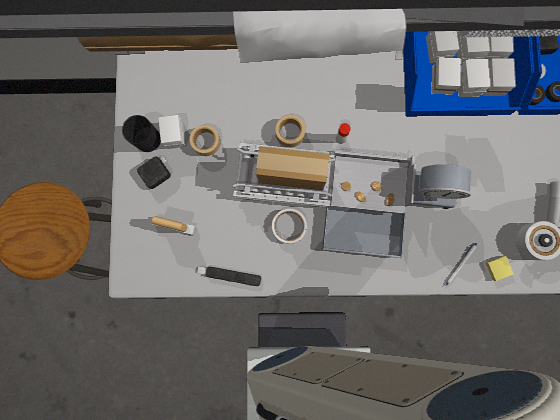

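View pics/scene0.png

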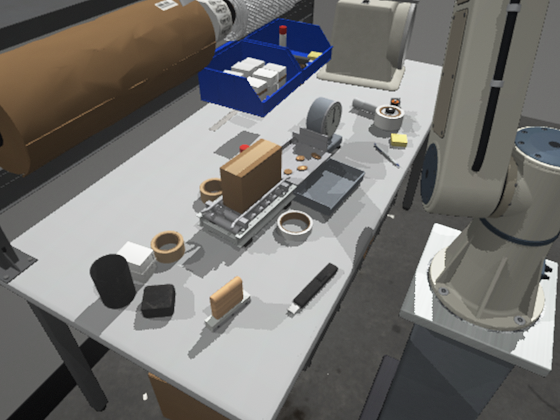

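The top view shows the carton at (292,167), the plate with chips at (346,186), (376,186), (362,196) and (389,200), the tray at (362,232), the scraper at (173,226), and the station roughly aligned with the world axes. Next I measure poses from depth.

```bash
python3 - <<'E'
from h import *
p,d,K,T,P=load('top0')
hsv=cv2.cvtColor(p,cv2.COLOR_RGB2HSV)
v,u=np.mgrid[:420,:560]
def rect(name,m,box):
    m=m&(u>box[0])&(u<box[2])&(v>box[1])&(v<box[3])
    n,l,st,_=cv2.connectedComponentsWithStats(m.astype(np.uint8))
    if n<2: print(name,'none');return
    k=1+np.argmax(st[1:,4]); q=P[l==k]
    (c,s,a)=cv2.minAreaRect(q[:,:2].astype(np.float32)); print(name,st[k,4],np.round(c,1),np.round(s,1),round(a,2),'z',np.percentile(q[:,2],[5,50,95]).round(1))
Z=P[...,2]
B=(230,130,420,262)
rect('carton top',Z>165,B)
rect('guide/bars 72-86',(Z>72)&(Z<86),B)
rect('stop 95-110',(Z>95)&(Z<112),B)
rect('plate 44-62',(Z>44)&(Z<62),(330,150,415,210))
rect('tray floor',(Z<14),(322,206,408,258))
rect('tray rims',(Z>22)&(Z<40),(318,200,410,262))
rect('scraper rib',(Z>70),(140,200,210,250))
rect('scraper all',(Z>12),(140,200,210,250))
rect('sole',(Z>14)&(Z<30),(140,200,210,250))
rect('cutter',(Z>8),(185,255,275,292))
rect('tape',(Z>15),(130,150,180,195))
# plate heights & chips
for c in[(346,186),(376,186),(362,196),(389,200),(360,175),(375,200),(340,200),(400,180)]: print(c,P[c[1],c[0]].round(1),p[c[1],c[0]])
np.save('pics/x.npy',0)
# orthorectified height/colour image 2px/mm
E
python3 - <<'E'
from h import *
p,d,K,T,P=load('top0')
cv2.imwrite('pics/crop.png',cv2.resize(p[120:270,130:430,::-1],None,fx=2.6,fy=2.6,interpolation=cv2.INTER_CUBIC))
Z=P[...,2]
for vv in (148,153,158,165,175,185,195,205,208,212,230,250,254,257): print(vv,Z[vv,322:420:4].round(0).astype(int).tolist())
E
```

```text
carton top 2098 [497.   47.7] [165.3 269.7] 82.42 z [174.5 178.1 181.6]
guide/bars 72-86 383 [547.1  61.7] [251.3  26.9] 83.43 z [73.6 77.3 81.3]
stop 95-110 130 [ 558.8 -262.9] [ 7.4 98.4] 83.39 z [ 96.5 103.8 107.8]
plate 44-62 3824 [ 572.4 -162.3] [205.7 142.5] 83.45 z [50.  54.4 58.8]
tray floor 3150 [ 452.  -152.2] [197.6 112.6] 83.27 z [1.2 5.3 9.5]
tray rims 339 [ 448.9 -149.7] [207.2 121.1] 83.95 z [24.2 30.1 35.5]
scraper rib 252 [427.1 213.2] [361.8  23.2] 72.15 z [80.1 87.7 91.8]
scraper all 406 [430.4 219.6] [375.7  29.3] 72.7 z [18.4 84.2 91.5]
sole 75 [459.3 306.5] [22.2 24.6] 73.07 z [15.1 21.8 26.8]
cutter 626 [336.9 165.3] [241.   49.5] 89.51 z [ 9.9 15.2 20.8]
tape 654 [483.6 250.8] [474.1  76.6] 50.01 z [24.2 35.1 39.6]
(346, 186) [ 561.9 -104.1   57.8] [157 124  79]
(376, 186) [ 560.1 -180.1   61.9] [187 156 101]
(362, 196) [ 535.8 -144.7   54.9] [196 171 118]
(389, 200) [ 524.  -212.5   58.6] [96 72 45]
(360, 175) [ 590.2 -140.9   57.2] [173 171 173]
(375, 200) [ 525.6 -178.4   50.3] [160 158 158]
(340, 200) [526.2 -88.   55.3] [163 161 162]
(400, 180) [ 576.2 -2
[... 694 characters left out ...]
, 55, 55, 56, 53, 54, 53, 58, 52, 54, 54, 54, 97, 36, 38]
205 [52, 56, 9, 54, 54, 55, 50, 55, 54, 54, 56, 56, 52, 55, 54, 54, 57, 57, 55, 52, 56, 57, 3, 2, -2]
208 [-3, 12, 7, 4, 2, 5, 8, 4, 52, 56, 58, 53, 54, 54, 55, 54, 57, 56, 53, 57, 56, -1, 4, 1, 7]
212 [0, 30, 5, 6, 5, 2, 8, 5, 7, 5, 2, 8, 7, 6, 0, 4, 1248, 5, 51, 56, 56, 2, 4, 4, 7]
230 [3, 11, 3, 7, 10, 6, -1, 8, 5, 9, 5, 1, 5, 6, 6, 9, 3, 9, 2, 6, 26, 0, 3, 1, -1]
250 [-1, 1, 29, 29, 29, 31, 29, 7, 4, 5, 7, 4, 2, 9, 4, 4, 0, 1248, 6, 6, 33, -3, -2, 0, 0]
254 [-4, 1, 1, 2, 5, 0, 0, 0, -6, 2, 0, 29, 31, 29, 35, 27, 33, 8, -1, 2, 3, 2, 0, 4, -3]
257 [2, -4, -1, 0, 3, 2, 0, -1, -2, 2, 3, 1, 3, 4, 4, -2, -2, 0, 24, 30, 28, 0, -4, -4, 1]
```

View pics/crop.png

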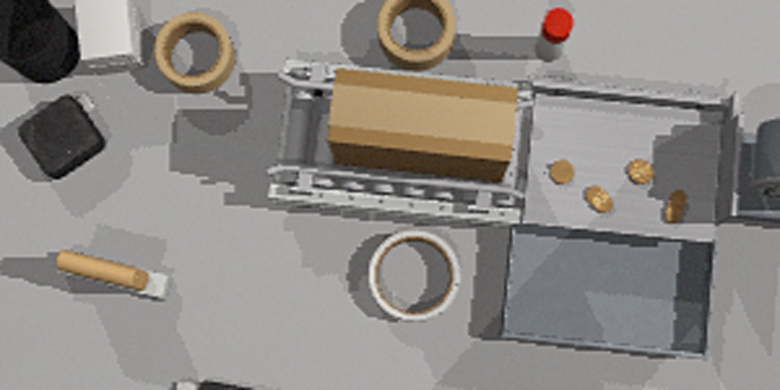

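```bash
cat >> h.py <<'E'
O=np.array([570.8,-165.3]); A=np.deg2rad(-6.6); RS=np.array([[np.cos(A),-np.sin(A)],[np.sin(A),np.cos(A)]])
st=lambda w:(np.asarray(w)[...,:2]-O)@RS
wd=lambda s:O+RS@np.asarray(s)
E
python3 - <<'E'
from h import *
p,d,K,T,P=load('top0')
hsv=cv2.cvtColor(p,cv2.COLOR_RGB2HSV); v,u=np.mgrid[:420,:560]
col=(hsv[...,1]>80)&(hsv[...,0]>5)&(hsv[...,0]<30)
m=(col&(u>330)&(u<412)&(v>165)&(v<212)).astype(np.uint8)
n,l,s,c=cv2.connectedComponentsWithStats(m)
for k in range(1,n):
    if s[k,4]>8: print('chip',s[k],c[k].round(1),st(ray(*c[k],58,K,T)).round(1))
# rib top face via ray at z=90
m=(col&(u>140)&(u<200)&(v>205)&(v<245)).astype(np.uint8)
ys,xs=np.nonzero(m); w=np.array([ray(a,b,90,K,T)[:2] for a,b in zip(xs,ys)]).astype(np.float32)
print('rib',len(xs),cv2.minAreaRect(w))
m=(hsv[...,1]<40)&(p[...,0]>190)&(u>140)&(u<205)&(v>205)&(v<245)
ys,xs=np.nonzero(m); print('sole px',len(xs),xs.min(),xs.max(),ys.min(),ys.max())
for a,b in[(186,223),(194,225),(192,234),(184,232)]: print(ray(a,b,22,K,T).round(1))
# carton top
q=P[(P[...,2]>172)&(P[...,2]<184)&(u>230)&(u<340)&(v>130)&(v<200)]; s_=st(q)
print('carton st', np.percentile(s_,[1,50,99],axis=0).round(1))
# scene view: rib
p,d,K,T,P=load('scene0'); hsv=cv2.cvtColor(p,cv2.COLOR_RGB2HSV)
col=(hsv[...,1]>80)&(hsv[...,0]>5)&(hsv[...,0]<30)&(u>200)&(u<250)&(v>270)&(v<325)
q=P[col]; t=q[(q[:,2]>84)&(q[:,2]<97)]; print('scene rib top',cv2.minAreaRect(t[:,:2].astype(np.float32)),len(t))
print(np.median(q,0))
v2=np.median
for k in (0,):
    m=(hsv[...,1]<40)&(p[...,0]>200)&(u>195)&(u<255)&(v>290)&(v<332); q=P[m&(P[...,2]>10)&(P[...,2]<30)]; print('sole scene',len(q),cv2.minAreaRect(q[:,:2].astype(np.float32)))
E
```

```text
chip [372 181  10  10  70] [376.1 185.6] [ -7.  -16.7]
chip [342 182   9   9  62] [345.7 185.8] [-15.4  60.5]
chip [355 192  11  10  70] [360.  196.4] [-39.1  22. ]
chip [386 193   8  13  75] [389.5 199.2] [-38.8 -53.5]
rib 277 ((468.288330078125, 341.8758850097656), (88.96241760253906, 19.20860481262207), 75.30241394042969)
sole px 39 184 193 225 233
[475.2 314.1  22. ]
[469.7 293.   22. ]
[446.1 298.   22. ]
[451.6 319.   22. ]
carton st [[-31.9 120.4]
 [  1.4 201.1]
 [ 35.3 282.5]]
scene rib top ((471.675048828125, 352.9813537597656), (75.35499572753906, 17.43749237060547), 76.31539154052734) 250
[466.28538579 358.88899254  71.11817252]
sole scene 52 ((472.10302734375, 350.7154846191406), (108.70561981201172, 19.325132369995117), 73.12906646728516)
```

>>> step_arm:
  plan: "0 0 8 12 50 0 0;0 0 16 24 98 0 0;0 0 24 36 146 0 0;0 0 32 48 194 0 0;0 0 40 60 242 0 0;0 0 48 72 290 0 0;0 0 56 84 338 0 0;0 0 56 96 386 0 0"

```text
clock: 0.9
eef_pos: [314.1, -197.8, 245.2]
tcp_rot: [3.141, -0.0, 1.339]
contact_force: [1.8, -0.4, -0.6]
opening: 0.999
grasp_force: 0.0
```

>>> step_arm:
  plan: "0 0 0 13 48 0 0;0 0 0 26 96 0 0;0 0 0 39 144 0 0;0 0 0 52 192 0 0;0 0 0 66 240 0 0;0 0 0 80 288 0 0;0 0 0 94 336 0 0;0 0 0 107 384 0 0"

```text
clock: 1.7
eef_pos: [421.3, 186.7, 245.2]
tcp_rot: [3.141, 0.0, 1.335]
contact_force: [1.2, -1.0, 0.2]
opening: 1.002
grasp_force: 0.0
```

>>> step_arm:
  plan: "0 0 0 12 46 0 0;0 0 0 25 88 0 0;0 0 -1 25 88 0 0;0 0 -1 25 88 0 0"

```text
clock: 2.1
eef_pos: [445.8, 272.8, 244.6]
tcp_rot: [-3.141, 0.001, 1.318]
contact_force: [0.5, -0.4, -1.0]
opening: 1.002
grasp_force: 0.0
```

```bash
python3 - <<'E'
from h import *
print(r.sense()['eef_pos'],r.sense()['tcp_rot'])
p,d,c=grab('wrist','w1')
E
```

```text
[445.83320301 272.83779743 244.57521257] [-3.14058042e+00  1.28032196e-03  1.31814743e+00]
```

View pics/w1.png

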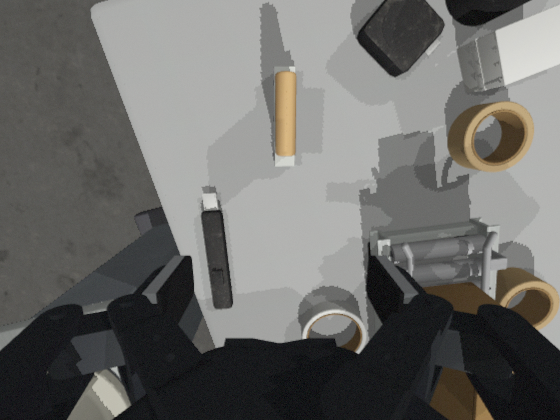

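The wrist view shows the rib at about (286,113), with the sole ends showing at (286,68) and (284,160).

```bash
python3 - <<'E'
from h import *
p,d,K,T,P=load('w1'); hsv=cv2.cvtColor(p,cv2.COLOR_RGB2HSV); v,u=np.mgrid[:420,:560]
m=(hsv[...,1]>80)&(hsv[...,0]<30)&(u>260)&(u<310)&(v>55)&(v<170)
ys,xs=np.nonzero(m);q=P[m];t=q[(q[:,2]>82)&(q[:,2]<97)]
print(cv2.minAreaRect(t[:,:2].astype(np.float32)),len(t),np.median(t,0))
w=np.array([ray(a,b,90,K,T)[:2] for a,b in zip(xs,ys)]).astype(np.float32);print(cv2.minAreaRect(w))
for a,b in [(275,68),(296,68),(274,166),(294,165)]: print(ray(a,b,22,K,T).round(1))
E
```

```text
((470.8772888183594, 350.716064453125), (74.79466247558594, 18.0165958404541), 75.30994415283203) 1598 [470.71073618 352.34097349  87.35869835]
((470.28094482421875, 350.58575439453125), (73.7530517578125, 18.39542579650879), 76.32318115234375)
[473.5 404.   22. ]
[496.  398.2  22. ]
[445.1 300.4  22. ]
[468.6 295.5  22. ]
```

>>> step_arm:
  plan: "0 0 0 12 40 0 0;0 0 0 25 78 0 0;0 0 0 25 78 -48 0;0 0 0 25 78 -96 0;0 0 0 25 78 -140 0;0 0 0 25 78 -170 0;0 0 0 25 78 -187 0;0 0 0 25 78 -187 60"
  force: 60

```text
clock: 2.95
eef_pos: [469.7, 347.7, 56.0]
tcp_rot: [-3.138, 0.004, 1.316]
contact_force: [-0.0, -0.6, 0.4]
opening: 0.854
grasp_force: 0.0
```

>>> step_arm:
  plan: "0 0 0 0 0 0 255;0 0 0 0 0 0 255;0 0 0 0 0 0 255;0 0 0 0 0 0 255;0 0 0 0 0 0 255"
  force: 60

```text
clock: 3.45
eef_pos: [472.0, 350.7, 59.7]
tcp_rot: [3.14, -0.001, 1.317]
contact_force: [-0.4, -2.0, 6.4]
opening: 0.23
grasp_force: 58.9
```

>>> step_arm:
  plan: "0 0 0 0 0 40 255;0 0 0 -10 -5 80 255;0 0 2 -20 -50 112 255;0 0 4 -30 -98 112 255;0 0 6 -40 -146 112 255;0 0 8 -48 -194 112 255;0 0 8 -56 -242 112 255;0 0 8 -64 -290 112 255"

```text
clock: 4.25
eef_pos: [406.6, 58.7, 170.9]
tcp_rot: [3.14, -0.0, 1.457]
contact_force: [0.8, -0.9, -2.4]
opening: 0.226
grasp_force: 59.2
```

>>> step_arm:
  plan: "0 0 0 -4 -48 0 255;0 0 0 -8 -96 0 255;0 0 0 -12 -144 0 255;0 0 0 -16 -192 0 255;0 0 0 -19 -230 0 255;0 0 0 -19 -242 0 255;0 0 0 -19 -242 0 255"

```text
clock: 4.95
eef_pos: [388.3, -183.0, 170.7]
tcp_rot: [3.141, 0.0, 1.453]
contact_force: [-0.2, 0.4, -0.6]
opening: 0.225
grasp_force: 59.2
```

>>> step_arm:
  plan: "0 0 0 48 -5 0 255;0 0 0 96 -10 0 255;0 0 0 144 -14 0 255;0 0 0 190 -19 0 255;0 0 0 214 -21 -10 255;0 0 0 214 -21 -30 255;0 0 0 214 -21 -46 255;0 0 0 214 -21 -46 255"

```text
clock: 5.75
eef_pos: [600.1, -200.5, 121.6]
tcp_rot: [-3.136, -0.001, 1.458]
contact_force: [-0.7, -0.3, -1.8]
opening: 0.229
grasp_force: 59.5
```

```bash
python3 - <<'E'
from h import *
s=r.sense();print(s['eef_pos'],st(s['eef_pos']))
grab('scene','s2');p,d,c=grab('wrist','w2')
q=np.load('pics/s2.npz')['p'];a=cv2.resize(q[110:260,200:400],None,fx=2,fy=2)
b=p[:300]
o=np.zeros((300,400+560,3),np.uint8);o[:, :400]=a;o[:,400:]=b
cv2.imwrite('pics/c2.png',cv2.resize(o[:,:,::-1],(800,250)))
E
```

```text
[ 600.13129095 -200.52158243  121.59077722] [ 33.18517393 -31.61690575]
```

View pics/c2.png

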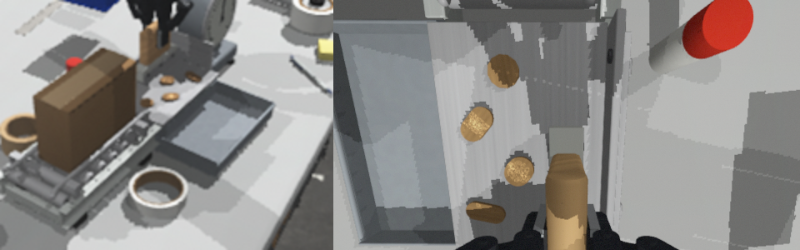

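The scene and wrist crop shows the sole behind all four chips, clear of the fence. Now I feel my way down.

>>> step_arm:
  plan: "0 0 0 0 0 -1 255;0 0 0 0 0 -2 255;0 0 0 0 0 -3 255;0 0 0 0 0 -3 255;0 0 0 0 0 -3 255"

```text
clock: 6.35
eef_pos: [602.3, -202.8, 121.5]
tcp_rot: [3.141, 0.0, 1.456]
contact_force: [-0.3, 0.1, -1.2]
opening: 0.222
grasp_force: 59.5
```

>>> step_arm:
  plan: "0 0 0 0 0 -0.5 255;0 0 0 0 0 -1 255;0 0 0 0 0 -1.5 255;0 0 0 0 0 -2 255;0 0 0 0 0 -2 255"

```text
clock: 6.85
eef_pos: [602.3, -202.6, 119.2]
tcp_rot: [-3.141, -0.0, 1.456]
contact_force: [0.2, 0.0, -2.2]
opening: 0.229
grasp_force: 59.5
```

>>> step_arm:
  plan: "0 0 0 0 0 -0.5 255;0 0 0 0 0 -1 255;0 0 0 0 0 -1.5 255;0 0 0 0 0 -2 255;0 0 0 0 0 -2 255"

```text
clock: 7.35
eef_pos: [602.2, -202.6, 117.2]
tcp_rot: [-3.141, -0.0, 1.456]
contact_force: [0.4, 0.1, -1.3]
opening: 0.227
grasp_force: 59.5
```

>>> step_arm:
  plan: "0 0 0 0 0 -0.5 255;0 0 0 0 0 -1 255;0 0 0 0 0 -1 255"

```text
clock: 7.65
eef_pos: [602.3, -202.6, 116.2]
tcp_rot: [-3.142, -0.0, 1.456]
contact_force: [0.2, 0.2, -1.7]
opening: 0.225
grasp_force: 59.5
```

>>> step_arm:
  plan: "0 0 0 0 0 -0.5 255;0 0 0 0 0 -1 255;0 0 0 0 0 -1 255"

```text
clock: 7.95
eef_pos: [602.3, -202.6, 115.2]
tcp_rot: [-3.141, -0.0, 1.456]
contact_force: [-0.2, -0.1, -1.3]
opening: 0.225
grasp_force: 59.5
```

>>> step_arm:
  plan: "0 0 0 0 0 -0.5 255;0 0 0 0 0 -1 255;0 0 0 0 0 -1 255"

```text
clock: 8.25
eef_pos: [602.3, -202.6, 114.2]
tcp_rot: [-3.141, -0.0, 1.456]
contact_force: [-0.1, 0.7, -1.6]
opening: 0.225
grasp_force: 59.5
```

>>> step_arm:
  plan: "0 0 0 0 0 -0.5 255;0 0 0 0 0 -0.5 255"

```text
clock: 8.45
eef_pos: [602.3, -202.6, 113.7]
tcp_rot: [-3.142, 0.0, 1.456]
contact_force: [0.2, -0.7, -1.5]
opening: 0.229
grasp_force: 59.5
```

>>> step_arm:
  plan: "0 0 0 0 0 -0.5 255;0 0 0 0 0 -0.5 255"

```text
clock: 8.65
eef_pos: [602.3, -202.7, 113.4]
tcp_rot: [3.141, 0.0, 1.456]
contact_force: [-0.3, -0.4, 0.4]
opening: 0.227
grasp_force: 59.8
```

>>> step_arm:
  plan: "0 0 0 0 0 -0.4 255;0 0 0 0 0 -0.4 255;0 0 0 0 0 -0.4 255"

```text
clock: 8.95
eef_pos: [602.4, -202.7, 113.1]
tcp_rot: [3.141, 0.0, 1.456]
contact_force: [-1.0, -0.2, 2.9]
opening: 0.227
grasp_force: 60.0
```

>>> step_arm:
  plan: "0 0 0 -5 0.6 0 255;0 0 0 -10 1.2 0 255;0 0 0 -16 1.8 0 255;0 0 0 -22 2.5 0 255;0 0 0 -28 3.2 0 255;0 0 0 -34 3.9 0 255"

```text
clock: 9.55
eef_pos: [567.9, -198.7, 113.0]
tcp_rot: [3.141, 0.0, 1.456]
contact_force: [2.2, -0.4, 2.3]
opening: 0.222
grasp_force: 60.1
```

>>> step_arm:
  plan: "0 0 0 -7 0.8 0 255;0 0 0 -14 1.6 0 255;0 0 0 -21 2.4 0 255;0 0 0 -28 3.2 0 255;0 0 0 -35 4 0 255;0 0 0 -42 4.8 0 255"

```text
clock: 10.15
eef_pos: [525.8, -193.9, 112.9]
tcp_rot: [3.141, 0.0, 1.456]
contact_force: [2.7, -0.6, 1.9]
opening: 0.225
grasp_force: 60.2
```

>>> step_arm:
  plan: "0 0 0 -7 0.8 0 255;0 0 0 -14 1.6 0 255;0 0 0 -21 2.4 0 255;0 0 0 -28 3.2 0 255;0 0 0 -34 3.9 0 255;0 0 0 -39 4.5 0 255;0 0 0 -39 4.5 0 255"

```text
clock: 10.85
eef_pos: [485.5, -189.0, 112.3]
tcp_rot: [-3.139, -0.0, 1.456]
contact_force: [-0.5, -0.1, -1.8]
opening: 0.224
grasp_force: 59.5
```

>>> step_arm:
  plan: "0 0 0 -3 0 8 255;0 0 0 -3 0 40 255;0 0 0 20 10 45 255;0 0 0 60 26 45 255;0 0 0 105 44 45 255;0 0 0 125 52 45 255;0 0 0 125 52 45 255;0 0 0 125 52 45 255"

```text
clock: 11.65
eef_pos: [611.6, -137.1, 157.4]
tcp_rot: [-3.14, 0.0, 1.457]
contact_force: [-0.5, 0.7, -1.3]
opening: 0.23
grasp_force: 59.6
```

```bash
python3 - <<'E'
from h import *
s=r.sense();print(s['eef_pos'],st(s['eef_pos']))
p,d,c=grab('wrist','w3'); grab('scene','s3')
q=np.load('pics/s3.npz')['p'];a=cv2.resize(q[110:260,200:400],None,fx=2,fy=2)
o=np.zeros((420,400+560,3),np.uint8);o[:300, :400]=a;o[:,400:]=p
cv2.imwrite('pics/c3.png',cv2.resize(o[:,:,::-1],(800,350)))
E
```

```text
[ 611.58657186 -137.14207936  157.44517884] [37.27987853 32.65920384]
```

View pics/c3.png

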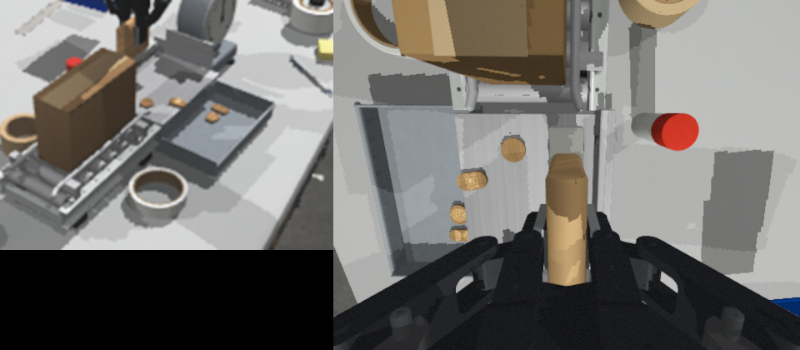

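The crop shows two chips in the tray, at (458,214) and (458,234), and two still on the plate, at (514,148) and (471,180). The second stroke covers those.

>>> step_arm:
  plan: "0 0 0 0 0 -20 255;0 0 0 0 0 -36 255;0 0 0 0 0 -41 255;0 0 0 0 0 -42 255;0 0 0 0 0 -42 255;0 0 0 0 0 -42 255"

```text
clock: 12.35
eef_pos: [612.7, -137.6, 116.5]
tcp_rot: [3.141, 0.0, 1.456]
contact_force: [0.3, 0.3, -2.7]
opening: 0.226
grasp_force: 59.6
```

>>> step_arm:
  plan: "0 0 0 0 0 -0.5 255;0 0 0 0 0 -1 255;0 0 0 0 0 -1.5 255;0 0 0 0 0 -1.5 255;0 0 0 0 0 -1.5 255"

```text
clock: 12.85
eef_pos: [612.3, -137.4, 114.4]
tcp_rot: [-3.142, 0.0, 1.456]
contact_force: [-0.3, 0.3, -1.7]
opening: 0.225
grasp_force: 59.6
```

>>> step_arm:
  plan: "0 0 0 0 0 -0.5 255;0 0 0 0 0 -1 255;0 0 0 0 0 -1 255;0 0 0 0 0 -1 255"

```text
clock: 13.25
eef_pos: [612.4, -137.5, 113.5]
tcp_rot: [3.141, 0.0, 1.456]
contact_force: [-0.9, -0.2, 0.8]
opening: 0.226
grasp_force: 59.7
```

>>> step_arm:
  plan: "0 0 0 0 0 -0.4 255;0 0 0 0 0 -0.4 255;0 0 0 0 0 -0.4 255"

```text
clock: 13.55
eef_pos: [612.4, -137.5, 113.2]
tcp_rot: [3.141, 0.0, 1.456]
contact_force: [-0.8, -0.8, 2.0]
opening: 0.226
grasp_force: 59.9
```

>>> step_arm:
  plan: "0 0 0 -5 0.6 0 255;0 0 0 -10 1.2 0 255;0 0 0 -16 1.8 0 255;0 0 0 -22 2.5 0 255;0 0 0 -29 3.3 0 255;0 0 0 -36 4.1 0 255"

```text
clock: 14.15
eef_pos: [575.8, -133.3, 113.1]
tcp_rot: [3.141, 0.0, 1.456]
contact_force: [2.1, 0.3, 2.7]
opening: 0.228
grasp_force: 60.1
```

>>> step_arm:
  plan: "0 0 0 -7 0.8 0 255;0 0 0 -14 1.6 0 255;0 0 0 -21 2.4 0 255;0 0 0 -28 3.2 0 255;0 0 0 -35 4 0 255;0 0 0 -42 4.8 0 255"

```text
clock: 14.75
eef_pos: [533.8, -128.5, 113.0]
tcp_rot: [3.141, 0.0, 1.456]
contact_force: [2.2, -0.3, 2.3]
opening: 0.227
grasp_force: 60.2
```

>>> step_arm:
  plan: "0 0 0 -7 0.8 0 255;0 0 0 -14 1.6 0 255;0 0 0 -21 2.4 0 255;0 0 0 -28 3.2 0 255;0 0 0 -34 3.9 0 255;0 0 0 -39 4.5 0 255;0 0 0 -41 4.7 0 255"

```text
clock: 15.45
eef_pos: [491.7, -123.6, 112.5]
tcp_rot: [-3.139, -0.0, 1.456]
contact_force: [1.3, 0.4, -2.1]
opening: 0.228
grasp_force: 59.5
```

>>> step_arm:
  plan: "0 0 0 -4 0 8 255;0 0 0 -14 2 40 255;0 0 0 -40 10 55 255;0 0 0 -70 30 55 255;0 0 0 -90 70 55 255;0 0 0 -100 110 55 255;0 0 0 -100 110 55 255;0 0 0 -100 110 55 255"

```text
clock: 16.25
eef_pos: [393.0, -13.2, 168.3]
tcp_rot: [3.141, 0.0, 1.459]
contact_force: [0.5, -0.1, -1.6]
opening: 0.227
grasp_force: 59.5
```

```bash
python3 - <<'E'
from h import *
s=r.sense();print(s['eef_pos'],st(s['eef_pos']))
v,u=np.mgrid[:420,:560]
for n in('top','scene'):
    p,d,c=grab(n,n+'4'); K,T=c['K'],np.array(c['world_from_camera']); P=pts(d,K,T); hsv=cv2.cvtColor(p,cv2.COLOR_RGB2HSV)
    S=st(P.reshape(-1,3)).reshape(420,560,2)
    m=(hsv[...,1]>80)&(hsv[...,0]<30)&(abs(S[...,1])<100)&(S[...,0]>-185)&(S[...,0]<60)&(P[...,2]<75)
    k,l,ss,cc=cv2.connectedComponentsWithStats(m.astype(np.uint8))
    for i in range(1,k):
        if ss[i,4]>5: print(n,ss[i,4],cc[i].round(1),np.median(S[l==i],0).round(0),np.median(P[l==i][:,2]).round(1))
q=np.load('pics/scene4.npz')['p'];a=q[90:270,150:400]; a=cv2.resize(a,None,fx=2,fy=2)
q=np.load('pics/top4.npz')['p'];b=cv2.resize(q[130:265,225:425],None,fx=1.5,fy=1.5)
o=np.zeros((360,800,3),np.uint8);o[:,:500]=a;o[:b.shape[0],500:]=b
cv2.imwrite('pics/c4.png',o[:,:,::-1])
E
```

```text
[392.99794812 -13.22729298 168.31363454] [-194.10251962  130.62882435]
top 33 [340.8 216.4] [-91.  61.] 9.8
top 28 [351.5 216. ] [-86.  34.] 9.6
top 66 [374.1 223.2] [-99. -28.] 9.2
top 73 [385.1 223.9] [-98. -56.] 10.0
scene 38 [315.1 189.4] [-91.  34.] 7.8
scene 31 [310.4 194.8] [-93.  65.] 8.1
```

View pics/c4.png

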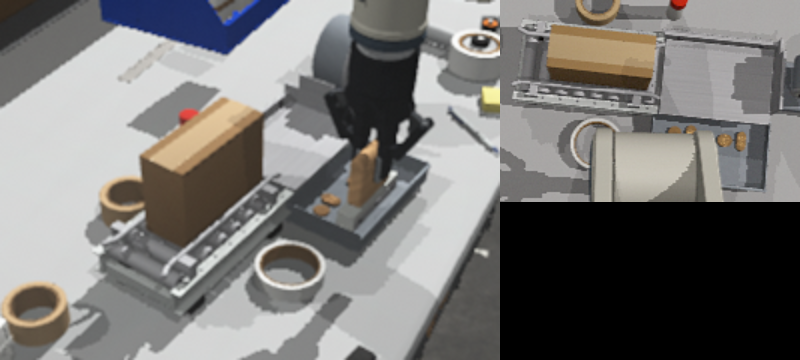

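All four chips are in the tray at station x of about -86 to -99, and the plate is clear. I'm taking the scraper back to its open spot.

>>> step_arm:
  plan: "0 0 0 8 48 0 255;0 0 0 18 96 0 255;0 0 0 28 144 0 255;0 0 0 38 192 0 255;0 0 0 48 240 0 255;0 0 0 58 288 0 255;0 0 0 68 336 0 255;0 0 0 78 363 -20 255"

```text
clock: 17.15
eef_pos: [474.3, 352.9, 149.7]
tcp_rot: [3.138, -0.004, 1.456]
contact_force: [1.2, -0.5, -0.8]
opening: 0.222
grasp_force: 59.5
```

>>> step_arm:
  plan: "0 0 0 0 0 -40 255;0 0 0 0 0 -70 255;0 0 0 0 0 -80 255;0 0 0 0 0 -84 255;0 0 0 0 0 -84 255;0 0 0 0 0 -84 255"

```text
clock: 17.75
eef_pos: [472.5, 349.4, 65.4]
tcp_rot: [3.14, -0.002, 1.456]
contact_force: [0.2, 0.3, -1.9]
opening: 0.226
grasp_force: 59.6
```

>>> step_arm:
  plan: "0 0 0 0 0 -2 255;0 0 0 0 0 -4 255;0 0 0 0 0 -4.5 255;0 0 0 0 0 -4.5 255"

```text
clock: 18.15
eef_pos: [471.4, 349.2, 59.8]
tcp_rot: [3.141, -0.0, 1.456]
contact_force: [-0.4, 0.0, 1.1]
opening: 0.232
grasp_force: 60.0
```

>>> step_arm:
  plan: "0 0 0 0 0 -0.5 255;0 0 0 0 0 -1 255;0 0 0 0 0 -1 255"

```text
clock: 18.45
eef_pos: [471.4, 349.2, 59.7]
tcp_rot: [3.141, -0.0, 1.456]
contact_force: [-3.7, -3.3, 12.1]
opening: 0.227
grasp_force: 61.6
```

>>> step_arm:
  plan: "0 0 0 0 0 0.8 255;0 0 0 0 0 0.8 120;0 0 0 0 0 0.8 60;0 0 0 0 0 0.8 0;0 0 0 0 0 0.8 0;0 0 0 0 0 0.8 0"

```text
clock: 19.05
eef_pos: [471.3, 349.2, 59.2]
tcp_rot: [-3.142, 0.0, 1.456]
contact_force: [-0.1, 0.8, -1.0]
opening: 1.0
grasp_force: 0.0
```

>>> step_arm:
  plan: "0 0 0 0 0 20 0;0 0 0 0 0 60 0;0 0 0 0 0 105 0;0 0 0 0 0 150 0;0 0 0 0 0 180 0;0 0 0 0 0 180 0"

```text
clock: 19.65
eef_pos: [473.4, 350.7, 244.3]
tcp_rot: [3.136, -0.006, 1.456]
contact_force: [0.0, -0.3, 1.0]
opening: 0.998
grasp_force: 0.0
```

```bash
python3 - <<'E'
from h import *
v,u=np.mgrid[:420,:560]
p,d,c=grab('scene','scene5'); K,T=c['K'],np.array(c['world_from_camera']); P=pts(d,K,T); S=st(P.reshape(-1,3)).reshape(420,560,2); Z=P[...,2]
m=(abs(S[...,0])<60)&(S[...,1]>80)&(S[...,1]<320)&(Z>170)&(Z<186); q=S[m]
print('carton top',cv2.minAreaRect(q.astype(np.float32)),np.percentile(q,[1,50,99],axis=0).round(1))
hsv=cv2.cvtColor(p,cv2.COLOR_RGB2HSV)
m=(hsv[...,1]>80)&(hsv[...,0]<30)&(Z>80)&(Z<98)&(abs(P[...,0]-470)<40)&(abs(P[...,1]-350)<60); print('rib',cv2.minAreaRect(P[m][:,:2].astype(np.float32)),np.median(P[m],0))
for y in (320,305,300,293): print(y,wd([0,y]).round(1))
print(wd([0,74]).round(1))
E
```

```text
carton top ((3.4804039001464844, 204.66708374023438), (167.38734436035156, 71.97621154785156), 89.43163299560547) [[-31.6 123.8]
 [ -5.7 198.6]
 [ 35.2 285.3]]
rib ((470.5822448730469, 351.62261962890625), (76.1876220703125, 17.882156372070312), 83.76170349121094) [469.21221271 354.1782101   87.36025839]
320 [607.6 152.6]
305 [605.9 137.7]
300 [605.3 132.7]
293 [604.5 125.8]
[579.3 -91.8]
```

>>> step_arm:
  plan: "0 0 0 26 -38 0 150;0 0 0 52 -76 0 150;0 0 0 78 -114 0 150;0 0 0 106 -152 0 150;0 0 0 136 -194 0 150;0 0 0 136 -194 -45 150;0 0 0 136 -194 -90 150;0 0 0 136 -194 -112 150"
  force: 40

```text
clock: 20.5
eef_pos: [604.3, 153.6, 121.6]
tcp_rot: [-3.135, 0.003, 1.455]
contact_force: [0.1, 0.7, 0.6]
opening: 0.412
grasp_force: 0.0
```

>>> step_arm:
  plan: "0 0 0 0 0 0 150;0 0 0 -0.6 -5 0 150;0 0 0 -1.2 -10 0 150;0 0 0 -1.2 -10 0 150"

```text
clock: 20.9
eef_pos: [606.9, 144.7, 128.9]
tcp_rot: [3.139, -0.001, 1.456]
contact_force: [0.1, 0.8, -0.1]
opening: 0.413
grasp_force: 0.0
```

```bash
python3 - <<'E'
from h import *
s=r.sense();print(s['eef_pos'],st(s['eef_pos']))
p,d,c=grab('scene','s6')
cv2.imwrite('pics/c6.png',cv2.resize(p[60:270,130:410,::-1],None,fx=2.5,fy=2.5))
E
```

```text
[606.8567747  144.72811259 128.85734771] [1.84070168e-01 3.12117747e+02]
```

View pics/c6.png

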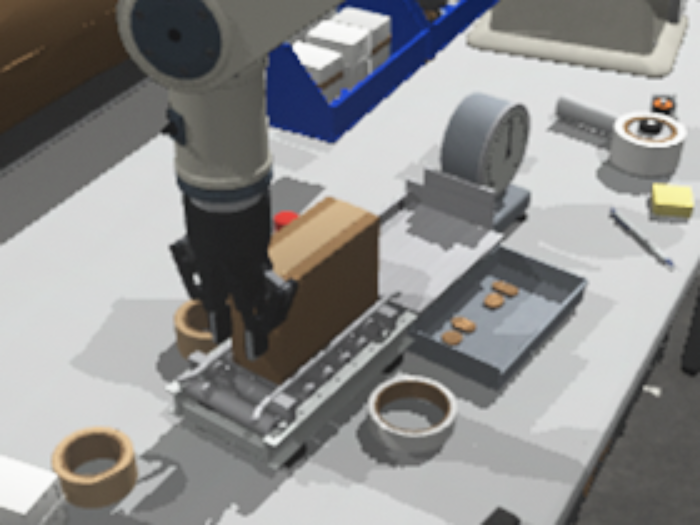

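The scene crop shows all four chips in the tray and the fingers just behind the carton, above the guide bars. Now pushing gently.

>>> step_arm:
  plan: "0 0 0 -0.6 -5 2 150;0 0 0 -1.4 -12 4 150;0 0 0 -2.3 -20 4 150;0 0 0 -3.3 -28 4 150;0 0 0 -4.2 -36 4 150;0 0 0 -5.1 -44 4 150;0 0 0 -6 -52 4 150;0 0 0 -6.9 -60 4 150"

```text
clock: 21.75
eef_pos: [599.0, 84.4, 131.2]
tcp_rot: [-3.141, 0.0, 1.456]
contact_force: [-0.0, 1.2, 1.1]
opening: 0.41
grasp_force: 0.0
```

>>> step_arm:
  plan: "0 0 0 -0.9 -8 0 150;0 0 0 -1.9 -16 0 150;0 0 0 -2.8 -24 0 150;0 0 0 -3.7 -32 0 150;0 0 0 -4.6 -40 0 150;0 0 0 -5.6 -48 0 150;0 0 0 -6.5 -56 0 150;0 0 0 -7.4 -64 0 150"

```text
clock: 22.55
eef_pos: [591.7, 20.7, 131.2]
tcp_rot: [-3.142, -0.0, 1.456]
contact_force: [0.4, 1.5, -0.9]
opening: 0.409
grasp_force: 0.0
```

>>> step_arm:
  plan: "0 0 0 -0.9 -8 0 150;0 0 0 -1.9 -16 0 150;0 0 0 -2.8 -24 0 150;0 0 0 -3.7 -32 0 150;0 0 0 -4.6 -40 0 150;0 0 0 -5.6 -48 0 150;0 0 0 -6.5 -56 0 150;0 0 0 -7.4 -64 0 150"

```text
clock: 23.35
eef_pos: [584.3, -43.5, 131.3]
tcp_rot: [-3.142, -0.0, 1.456]
contact_force: [-0.0, 0.8, 0.7]
opening: 0.411
grasp_force: 0.0
```

```bash
cat > car.py <<'E'
from h import *
import sys
s=r.sense();print(s['eef_pos'],st(s['eef_pos']),s['contact_force'])
for n in ('scene','top'):
    p,d,c=grab(n,n+sys.argv[1]); K,T=c['K'],np.array(c['world_from_camera']); P=pts(d,K,T); S=st(P.reshape(-1,3)).reshape(420,560,2); Z=P[...,2]
    hsv=cv2.cvtColor(p,cv2.COLOR_RGB2HSV)
    m=(hsv[...,1]>60)&(hsv[...,0]<30)&(abs(S[...,0])<60)&(S[...,1]>-120)&(S[...,1]<320)&(Z>155)&(Z<190); q=S[m]
    if m.sum()>20: print(n,'carton top',cv2.minAreaRect(q.astype(np.float32)),np.percentile(q,[1,50,99],axis=0).round(1).tolist(),'z',np.median(Z[m]))
    z=P[m]; 
    if m.sum()>20: print(np.linalg.lstsq(np.c_[q,np.ones(len(q))],Z[m],rcond=None)[0].round(3))
E
python3 car.py 7
```

```text
[584.29892706 -43.5156451  131.26184688] [ -0.58808022 122.52878964] [-0.0064315   0.77464879  0.68775533]
scene carton top ((-5.25636100769043, 40.741085052490234), (72.11489868164062, 200.6367645263672), 5.562670707702637) [[-31.9, -57.0], [-11.6, 2.1], [33.9, 134.1]] z 172.65304753434003
[7.40000e-02 2.00000e-02 1.71734e+02]
top carton top ((3.8125762939453125, 17.85388946533203), (155.9990234375, 68.1319351196289), 87.65170288085938) [[-32.1, -59.1], [0.1, -29.4], [34.5, 87.6]] z 173.3951221066518
[1.90000e-02 2.10000e-02 1.73107e+02]
```

>>> step_arm:
  plan: "0 0 0 -0.7 -6 0 150;0 0 0 -1.4 -12 0 150;0 0 0 -2 -17 0 150;0 0 0 -2.6 -22 0 150;0 0 0 -3 -26 0 150;0 0 0 -3.4 -29 0 150;0 0 0 -3.6 -31 0 150;0 0 0 -3.6 -31 0 150"

```text
clock: 24.25
eef_pos: [580.7, -74.2, 131.3]
tcp_rot: [-3.142, 0.0, 1.456]
contact_force: [-1.0, 0.2, -0.3]
opening: 0.407
grasp_force: 0.0
```

>>> step_arm:
  plan: "0 0 0 -0.2 -1 0 150;0 0 0 -0.3 -2 0 150;0 0 0 -0.4 -3 0 150"

```text
clock: 24.55
eef_pos: [580.4, -76.7, 131.3]
tcp_rot: [3.142, -0.0, 1.456]
contact_force: [0.5, 1.8, 0.6]
opening: 0.41
grasp_force: 0.0
```

```bash
python3 car.py 8
```

```text
[580.41419536 -76.72901239 131.29643783] [-0.6296171  89.08903513] [0.49796517 1.79423076 0.60947538]
scene carton top ((-5.710184097290039, 7.8673553466796875), (70.84613037109375, 205.08111572265625), 6.553591251373291) [[-32.3, -86.6], [-8.7, -35.9], [34.6, 101.9]] z 169.8324076842605
[ 6.40000e-02 -1.70000e-02  1.68299e+02]
top carton top ((2.9055328369140625, -17.921409606933594), (147.9711456298828, 67.84419250488281), 88.396240234375) [[-31.7, -90.9], [-0.6, -1.3], [34.3, 49.9]] z 171.64571800913313
[3.00000e-03 0.00000e+00 1.71592e+02]
```

>>> step_arm:
  plan: "0 0 0 -0.2 -1 0 150;0 0 0 -0.3 -2 0 150;0 0 0 -0.4 -3 0 150;0 0 0 -0.4 -3 0 150"

```text
clock: 25.05
eef_pos: [580.0, -80.0, 131.3]
tcp_rot: [3.142, 0.0, 1.456]
contact_force: [-0.0, 1.5, 0.9]
opening: 0.414
grasp_force: 0.0
```

>>> step_arm:
  plan: "0 0 0 -0.1 -1 0 150;0 0 0 -0.1 -1 0 150"

```text
clock: 25.25
eef_pos: [580.0, -80.8, 131.3]
tcp_rot: [3.141, -0.0, 1.456]
contact_force: [0.6, 2.5, 0.3]
opening: 0.415
grasp_force: 0.0
```

>>> step_arm:
  plan: "0 0 0 -0.1 -1 0 150;0 0 0 -0.1 -1 0 150"

```text
clock: 25.45
eef_pos: [580.2, -81.0, 131.5]
tcp_rot: [3.141, -0.001, 1.456]
contact_force: [0.8, 7.3, 1.8]
opening: 0.414
grasp_force: 0.0
```

The force has risen, so the carton is against the stop. I back off, raise the arm and check.

>>> step_arm:
  plan: "0 0 0 0.2 2 0 150;0 0 0 1 8 0 150;0 0 0 3 26 0 150;0 0 0 6 50 20 150;0 0 0 6 50 70 150;0 0 0 -40 70 110 150;0 0 0 -80 90 110 150;0 0 0 -80 90 110 150"

```text
clock: 26.25
eef_pos: [496.0, 9.5, 242.4]
tcp_rot: [-3.141, -0.0, 1.457]
contact_force: [-0.9, 0.8, 0.3]
opening: 0.414
grasp_force: 0.0
```

>>> step_arm:
  plan: "0 0 0 -40 30 0 150;0 0 0 -80 60 0 150;0 0 0 -110 90 0 150;0 0 0 -110 90 0 150"

```text
clock: 26.65
eef_pos: [386.3, 100.0, 241.0]
tcp_rot: [-3.14, 0.0, 1.459]
contact_force: [0.8, -0.1, 0.7]
opening: 0.41
grasp_force: 0.0
```

```bash
python3 car.py 9; python3 - <<'E'
from h import *
p=np.load('pics/scene9.npz')['p'];b=np.load('pics/top9.npz')['p']
cv2.imwrite('pics/c9.png',np.hstack([cv2.resize(p,(400,300)),cv2.resize(b[120:270,130:430],(400,300))])[:,:,::-1])
_,_,_,_,P=load('scene9'); m=(P[...,2]>80)&(P[...,2]<97)&(abs(P[...,0]-471)<30)&(abs(P[...,1]-350)<50); print(cv2.minAreaRect(P[m][:,:2].astype(np.float32)),np.median(P[m],0))
E
```

```text
[386.28301447 100.04575893 240.95172477] [-213.79223365  242.37939385] [ 0.77176442 -0.07745452  0.74880895]
scene carton top ((8.420936584472656, -6.4303131103515625), (66.1357192993164, 167.3394012451172), 5.284989833831787) [[-29.7, -82.7], [10.7, 28.8], [35.6, 75.0]] z 169.9119433307224
[ 1.9000e-02 -2.6000e-02  1.6923e+02]
top carton top ((2.1347808837890625, -12.975654602050781), (166.20606994628906, 69.80902862548828), 89.88761138916016) [[-32.2, -93.6], [0.1, -12.2], [34.8, 69.4]] z 171.59026578044814
[ 2.50000e-02 -2.00000e-03  1.71318e+02]
((471.1161804199219, 351.1741943359375), (76.93878173828125, 18.39662742614746), 83.26892852783203) [469.45468745 354.2858029   87.52687705]
```

View pics/c9.png

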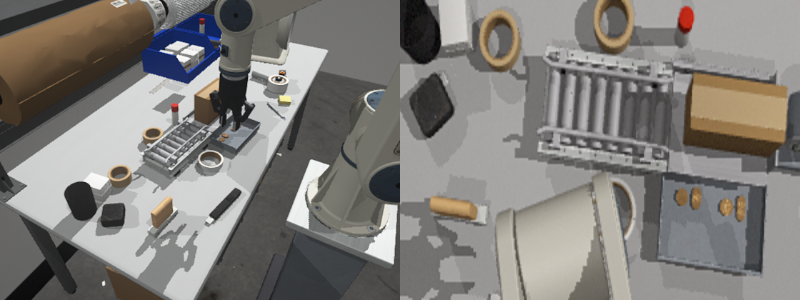

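The carton is home and square (origin y about -12.5), level with its underside at z about 53.6. The chips are in the tray, the scraper stands upright on the bench and the arm is clear.

```bash
python3 -c "
from rig import r
print(r.sense()['qvel'].round(3)); print(r.sign_off())"
```

```text
[-0.034  0.021 -0.026 -0.003 -0.003 -0.008]
the job is handed in; nothing more can be done
None
```

The job is handed in, with no verdict returned: the last pictures show all four chips in the tray, the carton square and level at the end stop, the scraper upright on the open bench, and the arm clear.

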